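Load a rechargeable cell into its spring-contact charger

TASK

Put the green exam-light cell into the charger for charging: press its flat minus end against the sliding spring contact and push that back, then, still pressing, tip the button end down in front of the fixed contact until the cell lies level and fully home in the cradle, and let go. Go by feel and do not force the charger: its contacts bend if you bear on them much harder than the 11 N that the spring itself takes, and leave the other things on the worktop where they stand.

Things in the scene. Friction and masses are not known exactly. Their poses are not given: they have to be found in the camera images.
- cell: Loose round cell, green sleeve with a white ring at its plus end, about 90 g. Sleeve 26 mm diameter, 65 mm long, plus a steel button 10 mm across and 2 mm high in the middle of the plus end: 67 mm over all. Origin on its axis, in the middle of the 65 mm sleeve; its x axis runs along the cell towards the plus button. It starts lying level in the cell rest with its axis 27 mm above the worktop, free to grip from above anywhere in its middle 30 mm.
- cell_minus (a point): Centre of the cell's flat minus end (32.5 mm from its origin).
- cell_plus (a point): Tip of the cell's plus button (34.5 mm from its origin).
- cell_rest: Blue plastic rest, 84x54 mm, fixed to the worktop, with two V ribs (10 mm thick, 22.5 mm either side of its middle, tops 22 mm above the worktop) that carry the cell along the rest's x axis. Its floor between the ribs is 6 mm above the worktop. Origin: middle of its underside.
- charger: White single-bay charger, fixed, 160x80 mm, with a black lift-out cradle. Origin on its underside below the bay; x runs level along the bay from the sliding spring contact (minus, -x) to the fixed contact (plus, +x, the side of the display console, 44 mm high). A tilted cell that bears on it with over 16 N bends it; so does over 50 N summed over all contacts (a seated cell alone: 17 N). Cradle floor 20.5 mm above the worktop, side rails 22 mm (y = +-30 to 39 mm).
- bay_seat (a point): Fixed to the charger, axes as the charger's: nominal centre of a cell that is home, 41 mm above the worktop. The cradle is a loose slide fit: it, its ribs and both contacts stand up to 8 mm either way along x from nominal, differently each time, held by 80 N of friction and not reported: feel for it. V ribs (9 mm thick, 21.5 mm either side, tops 35 mm up) carry the cell; open between and above.
- spring_contact (a point): Nominal face centre of the spring contact at rest (fixed to the charger; the true one is up to 8 mm off). A brass plate 18 mm wide, 32 to 45 mm above the worktop; slides to -x: 2 N starts it, then 0.75 N per mm, hard stop after 12 mm (11 N). A cell that is home holds it 8 mm back (8 N); while tipping hold it 9 to 11 mm back (9 to 10.3 N). The block behind is 45 mm high.
- fixed_contact (a point): Nominal centre of the fixed contact's face, which looks to -x (fixed to the charger; the true one is off by as much as the spring contact). It is a black tower 40 mm wide, rounded top 45.5 mm above the worktop, that the cell's plus end must pass over and then stand behind, the button against it. With the minus end's centre 41 mm up, the cell clears it when tilted 20 degrees, plus end up (26 before the spring is pushed back).
- glucose_meter: white hand-held meter with a blue key, 93x52x20 mm, loose bystander; origin in the middle of its underside.
- lab_timer: flat white timer with a red key, 58x66x17 mm, loose bystander; origin in the middle of its underside.
- tape_roll: roll of brown tape lying flat, 92 across, height 48 mm, loose bystander; origin in the middle of its underside.
- specimen_cup_a: specimen cup with red lid, 62 across, height 72 mm, loose bystander; origin in the middle of its underside.
- specimen_cup_b: specimen cup with yellow lid, 62 across, height 72 mm, loose bystander; origin in the middle of its underside.
- oximeter: white and blue finger clip, 58x32x31 mm, loose bystander; origin in the middle of its underside.
- lancet_box: small red and white carton, 55x86x48 mm, loose bystander; origin in the middle of its underside.

How it is judged (in metres and radians):
On the way:
1. the minus end presses the spring contact back while the cell is still tilted, button end up (more than 9 degrees) (contact force between cell and charger above 5 N and angle between cell's own x axis and vertical below 1.41 rad and x of cell_minus in the frame of charger below -0.019 m and z of cell_minus in the frame of charger between 0.033 and 0.05 m), for 0.1 s.
At the end, for the whole second after the job is handed in: The cell lies at rest in the charger's cradle between the two contacts, button towards the fixed contact: axis 41 mm above the worktop within 2 mm at the middle and at the button, within 2 mm of the bay's middle plane, aligned with it within 2 degrees, and let go (x of cell in the frame of charger between -0.0105 and 0.0095 m and y of cell in the frame of charger between -0.002 and 0.002 m and z of cell in the frame of charger between 0.0385 and 0.043 m and z of cell_plus in the frame of charger between 0.0385 and 0.043 m and angle between the x axis of cell and the x axis of charger, either way round below 0.04 rad and x of cell_plus in the frame of charger above 0.02 m and linear speed of cell below 0.01 m/s); the robot touches nothing.
It fails at once if the charger is pressed with more than 50 N, summed over all its contacts (contact force between charger and anything else above 50 N).
It fails at once if the cell bears on the charger with more than 16 N while it is still tilted by more than 5 degrees, button end up (contact force between cell and charger above 16 N and angle between cell's own x axis and vertical below 1.483 rad).
It fails at once if a bystander is moved by more than 20 mm (distance of any of glucose_meter, lab_timer, tape_roll, specimen_cup_a, specimen_cup_b, oximeter, lancet_box from where it was at the start of the episode above 0.02 m).
It also fails if it takes over 72 s, if anything falls off the work surface, if the arm or the gripper's body presses on something with over 40 N, if the wrist force passes 120 N, or if a joint passes its speed limit or range.

ROBOT

A 6-joint arm with a two-finger parallel gripper is mounted at the origin on a cart in front of the work surface, level with it; the furniture and walls round the work are solid. World frame = base frame: x ahead of the robot, y to its left, z up, the work surface at z = 0. Lengths are in mm, angles in rad, forces in N, time in s.
With the tool pointing down it reaches from about 350 to 975 mm from the base axis. Payload 7.1 kg.
Tool frame: the origin (TCP) lies at the very end of the fingers, on their centre line; the grasp point (between the pads) lies 19 mm behind it; x points along the fingers, y is the direction in which the jaws open and shut, and the axes are right-handed (so a half turn about x gives the same grasp; the last joint's range is limited). The gripper opens to 88 mm and grips with 3 to 60 N. Pads are 20 mm wide; open, the fingers measure 115 mm over their backs; the gripper's body (75 mm by 178 mm) begins 61 mm behind the grasp point.
Start: joints at [1.209, 0.423, 1.63, -0, 1.089, -0.019], TCP at [210.046, 588.63, 222.675] pointing down, gripper open.
Joint ranges: [-3, 3], [-0.9, 2.11], [0.09, 2.58], [-1.31, 4.45], [0.11, 2.69], [-2.54, 2.54]. Speed limits (rad/s): [2.39, 2.39, 3.01, 3.14, 3.14, 3.14].

INTERFACE

Orientations are given as a rotation vector (axis times angle).
In Python, from workcell import ctrl gives the robot as it stands. The module is installed in compiled form; this text tells all that it offers.
- The arm moves only by the tool carry_out, never from a script. Its argument "commands" is a list of rows, each a list of 6 numbers: the shift along the tool's x, y, z in m, then the turn, a rotation vector about the tool's x, y, z in degrees. In form: [[tx, ty, tz, rx, ry, rz], ...]. A call has 1 to 8 rows; each row shifts and turns the pose as measured when the row begins, along the tool's axes as they then stand; what a row does not reach is not made up. A row lasts 1/8 s, in which the tool goes at most 62.5 mm and 10.7 degrees, less where a joint would pass 70% of its speed; a pose out of reach is approached as far as the arm can. A call with a gripper value outside its range is refused whole. "grip" is the closure, from 0 (fully open) to 1 (shut), set as the call begins (left out, the last holds). The fingers move at their own pace and stop on an object; the grip force is fixed at half the most. Time passes only in rows, so rows that do not move let the fingers close. It gives the time, the measured TCP pose, the force and the opening at its end, in the units of the state.
- ctrl.get_obs(): the state, without advancing time (a new reading comes with each control period).
- ctrl.get_image(name): name is "scene" or "side" or "wrist"; returns a dict with "pixels" (384x512x3 uint8, blue, green, red), "intrinsics" (3x3 intrinsics, pixels), "rvec" (rotation vector, rad) and "tvec" (3), from world to camera coordinates, as OpenCV has them. Camera axes: x right, y down, z forward; pixel columns grow to the right and rows downward; lengths in mm; the calibration is good to about 2 mm. A picture is of the moment at which its call begins. There is no depth.
- ctrl.close_job(): hands the job in, once; it reports no verdict.
The state is a dict: "t": time; "qpos": joint angles; "qvel": joint speeds; "joint_torque": joint torques, N m; "ee_pos": TCP position; "orientation": TCP orientation; "ft_force": force on the tool from outside, world axes, zero at the start; "moment": the same for the moment, N m; "width": finger opening in mm.
Only numpy, scipy, OpenCV 4.12 (cv2) and the standard library are available. Lean on these libraries where they do the work, as an engineer would, in place of code of your own. Each camera call takes 0.05 s, during which the arm holds its last target. There are 200 camera calls.

## Working session

There is one attempt and no reset: what is moved stays moved. The work goes in short steps, Python scripts to look and compute and a tool call to move; the robot and the scene stay as the last step left them, time stands still between calls to the robot, and variables do not carry over. Pictures are saved under pics/ and viewed, about 8 in all and at most 12, crops included, and the job is handed in when it is done.

Besides the shell and the picture viewer there is one more tool, called after "Call:" as name(argument=value, ...), one argument or row to a line, values as JSON. carry_out: Moves the arm, as the interface text tells. Its arguments: {"type":"object","properties":{"commands":{"type":"array"},"grip":{"type":"number"}},"required":["commands"]}

```bash
mkdir -p pics; cat > h.py <<'E'
from workcell import ctrl
import cv2, numpy as np
def grab(n,f,crop=None,s=1):
    d=ctrl.get_image(n); im=np.array(d["pixels"],np.uint8)
    np.savez(f"pics/{f}.npz",K=d["intrinsics"],r=d["rvec"],t=d["tvec"],im=im)
    return im
def cam(f):
    d=np.load(f"pics/{f}.npz"); R=cv2.Rodrigues(d["r"].astype(float).reshape(3,1))[0]
    return d["K"].astype(float),R,d["t"].astype(float).reshape(3),d["im"]
def onz(f,uv,z):
    K,R,t,_=cam(f); c=-R.T@t; v=R.T@np.linalg.inv(K)@np.array([*uv,1.]); return c+v*(z-c[2])/v[2]
def proj(f,p):
    K,R,t,_=cam(f); q=K@(R@np.asarray(p,float)+t); return q[:2]/q[2]
def tri(obs):
    A=[];b=[]
    for f,uv in obs:
        K,R,t,_=cam(f); c=-R.T@t; v=R.T@np.linalg.inv(K)@np.array([*uv,1.]); v/=np.linalg.norm(v)
        P=np.eye(3)-np.outer(v,v); A.append(P); b.append(P@c)
    A=np.vstack(A);b=np.hstack(b); x=np.linalg.lstsq(A,b,rcond=None)[0]
    return x, np.linalg.norm(A@x-b)
E
python3 - <<'E'
from h import *
a=grab("scene","s0");b=grab("side","d0");c=grab("wrist","w0")
cv2.imwrite("pics/s0.png",cv2.resize(a,(800,600),interpolation=2));cv2.imwrite("pics/d0.png",cv2.resize(b,(800,600),interpolation=2));cv2.imwrite("pics/w0.png",cv2.resize(c,(800,600),interpolation=2))
print(ctrl.get_obs())
for f in("s0","d0","w0"):
    K,R,t,_=cam(f);print(f,K[0,0],-R.T@t,R[2])
E
```

```text
{'t': 0.15, 'qpos': array([ 1.20898247e+00,  4.23680318e-01,  1.63049660e+00, -2.15671054e-05,
        1.08861804e+00, -1.89683474e-02]), 'qvel': array([-1.10232159e-03, -2.25482596e-03, -1.77529868e-03, -5.47121941e-05,
        4.22089880e-04,  2.09219283e-05]), 'joint_torque': array([ 3.50190362e-05, -5.44986212e+01, -2.73918825e+01,  6.43454888e-02,
        2.05354724e-02, -6.01012607e-05]), 'ee_pos': array([209.91427222, 588.23347017, 222.07791222]), 'orientation': array([ 0.26809772,  1.55421199, -0.26996539]), 'ft_force': array([0.40035603, 0.82602187, 0.97823184]), 'moment': array([-0.0543755 , -0.02751914, -0.04571401]), 'width': 87.94334974635024}
s0 384.62663279706607 [ -50.65320087 -675.11274989  667.10612182] [ 0.53059272  0.62748649 -0.56985267]
d0 486.8108594203403 [ -187.88589676 -1102.42566819   716.0494623 ] [ 0.47548401  0.7618793  -0.43983507]
w0 280.08285557841754 [143.51246228 613.14480787 384.09312496] [ 0.24524548 -0.08737472 -0.96551557]
```

View pics/s0.png

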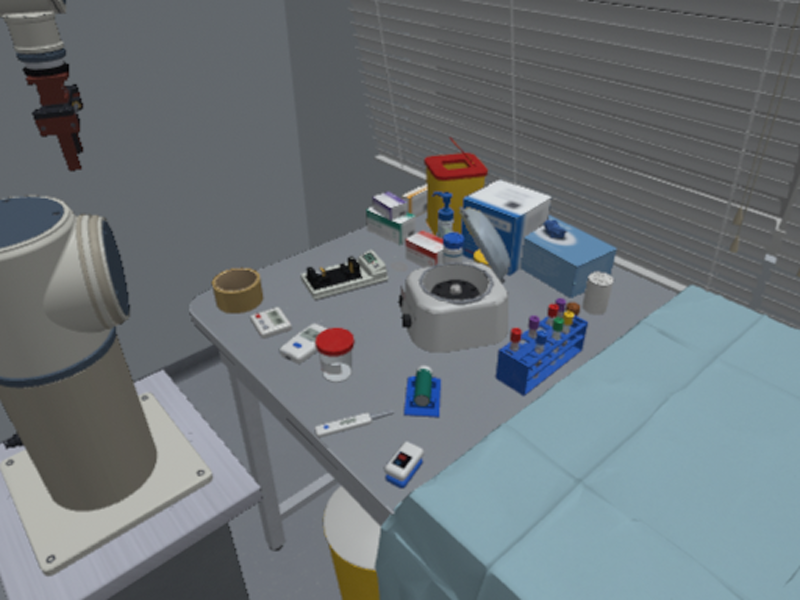

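View pics/d0.png

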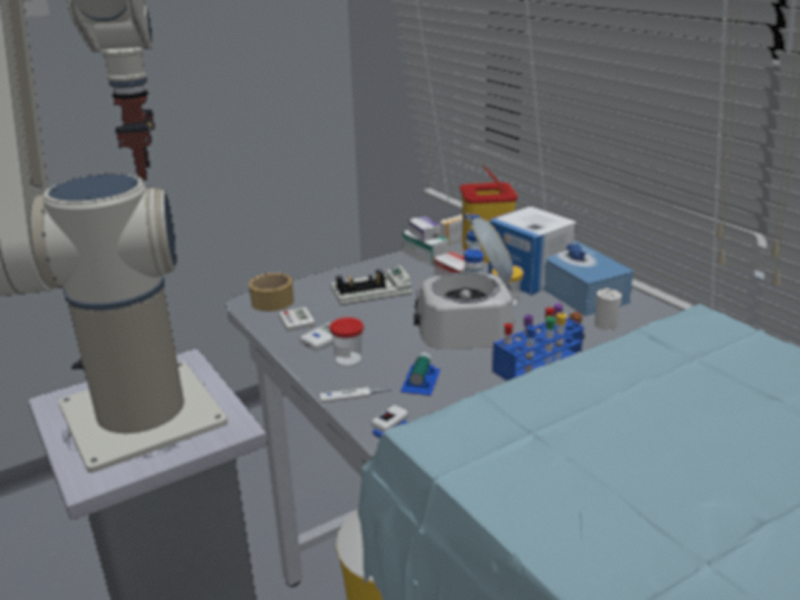

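The scene picture shows the rest and green cell at about (424,390) and the charger at about (345,275), console end at (373,263). The side view agrees: rest at (421,376), charger at (370,285).

```bash
python3 - <<'E'
from h import *
s=1.5625
for n,uv,z in [("rest TL",(411,368),3),("rest TR",(440,370),3),("rest BR",(439,415),0),("rest BL",(405,413),0),("cell white/top",(424,370),30),("cell near",(421,400),27),
 ("chg L",(302,283),10),("chg BL",(315,298),0),("chg R",(387,284),0),("chg TR",(372,252),44),("console",(373,263),44),("left blk",(312,277),45),("cupA",(335,341),72),("meter",(303,342),20),("tape",(238,285),48),("timer",(270,320),17),("centrifuge",(455,300),100)]:
    print(n,onz("s0",np.array(uv)/s,z).round())
print("tri cell",tri([("s0",(424/s,386/s)),("d0",(421/s,372/s))]))
print("tri chg",tri([("s0",(345/s,275/s)),("d0",(372/s,285/s))]))
E
```

```text
rest TL [ 457. -121.    3.]
rest TR [ 490. -156.    3.]
rest BR [ 420. -226.    0.]
rest BL [ 384. -189.    0.]
cell white/top [ 449. -161.   30.]
cell near [ 402. -204.   27.]
chg L [459. 205.  10.]
chg BL [456. 157.   0.]
chg R [593. 101.   0.]
chg TR [604. 161.  44.]
console [579. 126.  44.]
left blk [458. 163.  45.]
cupA [357. -52.  72.]
meter [350.  36.  20.]
tape [336. 228.  48.]
timer [343. 132.  17.]
centrifuge [ 549. -125.  100.]
tri cell (array([ 429.75292843, -180.0355918 ,   20.38874544]), np.float64(1.2641818710307986))
tri chg (array([524.70852337, 145.57462865,  30.7869514 ]), np.float64(2.404546789391317))
```

View pics/w0.png

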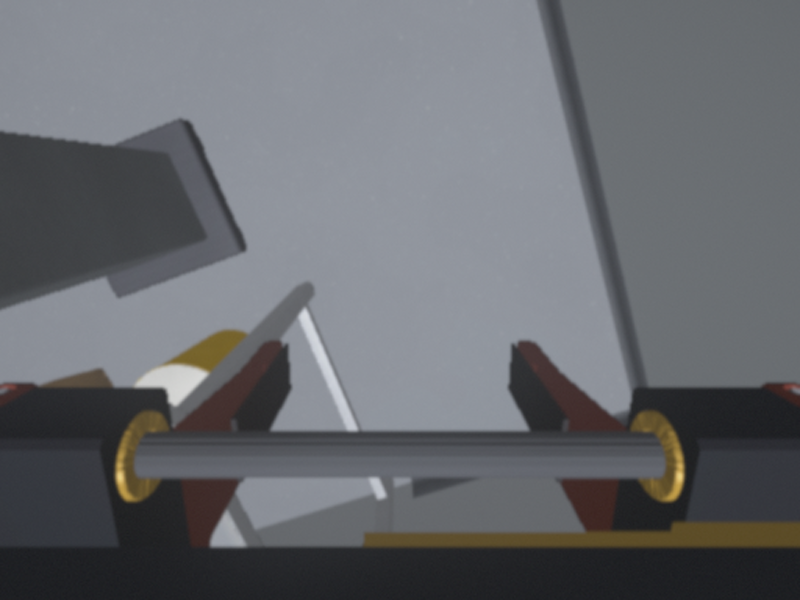

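```bash
cat >> h.py <<'E'
from scipy.spatial.transform import Rotation as Ro
def pose():
    o=ctrl.get_obs(); return np.array(o["ee_pos"],float),Ro.from_rotvec(o["orientation"]).as_matrix(),o
def down(yaw,tilt=0):  # tool x down, tool y horizontal at heading yaw (deg); tilt about tool y
    y=np.array([np.cos(np.radians(yaw)),np.sin(np.radians(yaw)),0]); x=np.array([0,0,-1.])
    R=np.column_stack([x,y,np.cross(x,y)]); return R@Ro.from_euler('y',tilt,degrees=True).as_matrix()
def plan(p,R):
    p0,R0,o=pose(); d=R0.T@(np.asarray(p)-p0); print("t",round(o["t"],2),"shift tool mm",d.round(1),"turn deg",np.degrees(Ro.from_matrix(R0.T@R).as_rotvec()).round(2),"F",o["ft_force"].round(1),"w",round(o["width"],1))
E
python3 - <<'E'
from h import *
p,R,o=pose();print(p,"\n",R.round(3))
for y in(-45,135): plan([430,-180,200],down(y))
E
```

```text
[209.91427222 588.23347017 222.07791222] 
 [[-0.     0.336  0.942]
 [-0.001  0.942 -0.336]
 [-1.    -0.001 -0.   ]]
t 0.15 shift tool mm [  22.9 -649.5  465.5] turn deg [1.1536e+02 7.0000e-02 4.0000e-02] F [0.4 0.8 1. ] w 87.9
t 0.15 shift tool mm [  22.9 -649.5  465.5] turn deg [-6.464e+01 -4.000e-02  6.000e-02] F [0.4 0.8 1. ] w 87.9
```

Call:
carry_out(
  commands=[
    [-0.005,-0.032,0.045,0,0,0],
    [-0.005,-0.032,0.045,0,0,0],
    [-0.005,-0.032,0.045,0,0,0],
    [-0.005,-0.032,0.045,0,0,0],
    [-0.005,-0.032,0.045,0,0,0],
    [-0.005,-0.032,0.045,0,0,0],
    [-0.005,-0.032,0.045,0,0,0],
    [-0.005,-0.032,0.045,0,0,0],
  ],
)

```text
t: 1.15
ee_pos: [468.2, 218.3, 261.8]
orientation: [0.262, 1.555, -0.265]
ft_force: [0.1, 0.4, 0.6]
width: 87.4
```

Call:
carry_out(
  commands=[
    [0,-0.032,0.045,0,0,0],
    [0,-0.032,0.045,0,0,0],
    [0,-0.015,0.02,0,0,0],
    [0,0,0,0,0,0],
  ],
)

```text
t: 1.65
ee_pos: [549.7, 100.1, 261.9]
orientation: [0.266, 1.554, -0.269]
ft_force: [0.3, 0.3, -0.0]
width: 87.7
```

```bash
python3 - <<'E'
from h import *
im=grab("wrist","w1"); cv2.imwrite("pics/w1.png",cv2.resize(im,(800,600),interpolation=2))
plan([525,145,260],down(70)); print(pose()[0])
E
```

```text
t 1.7 shift tool mm [  1.9  33.6 -37.5] turn deg [0.53 0.   0.11] F [ 0.2 -0.1 -0.9] w 88.3
[549.1447909  100.87194469 261.92969115]
```

View pics/w1.png

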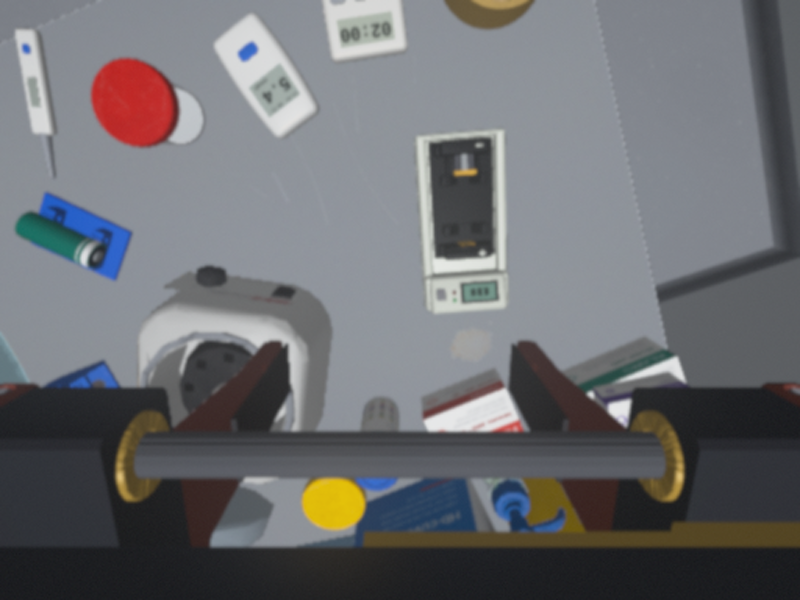

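The wrist picture shows the charger at (462,220), spring contact at (464,172) and console at the bottom (467,293). The cell is at (60,240), its white plus end at (93,254).

```bash
python3 - <<'E'
from h import *
im=cam("w1")[3]
a=cv2.resize(im[115:185,2:92],None,fx=6,fy=6,interpolation=2)   # cell
b=cv2.resize(im[78:204,260:332],None,fx=4.6,fy=4.6,interpolation=2)
H=600;c=np.zeros((H,800,3),np.uint8)
a=cv2.resize(im[115:185,2:92],(450,350),interpolation=2);b=b[:600]
c[:350,:450]=a;c[:b.shape[0],460:460+b.shape[1]]=b
cv2.imwrite("pics/w1c.png",c);print(b.shape)
for p in([525,145,0],[430,-180,27]):print(proj("w1",p))
E
```

```text
(580, 331, 3)
[277.48114384 139.24704099]
[ 40.08313617 154.31348704]
```

View pics/w1c.png

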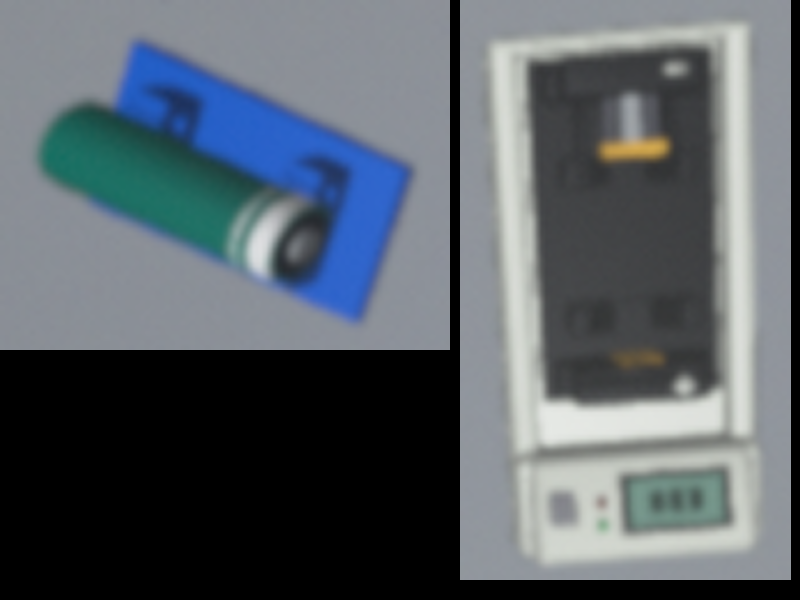

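```bash
python3 - <<'E'
from h import *
B=lambda x,y:((x-459.5)/4.6-.5+260,(y+.5)/4.6-.5+78)
A=lambda x,y:((x+.5)/5-.5+2,(y+.5)/5-.5+115)
g=lambda P,z:onz("w1",P,z)
for n,P,z in [("rail TL",B(492,42),22),("rail TR",B(748,24),22),("rail BL",B(517,450),22),("rail BR",B(752,438),22),("front BL",B(532,562),0),("front BR",B(752,548),0),
 ("plate L",B(600,142),45),("plate R",B(668,136),45),("plateLb",B(602,160),32),("plateRb",B(668,155),32),("fix L",B(612,354),45),("fix R",B(664,352),45),
 ("cons TL",B(517,460),44),("cons TR",B(758,446),44),
 ("rest1",A(138,40),6),("rest2",A(412,168),6),("rest3",A(360,322),6),("restb",A(92,208),6),("button",A(304,244),27),("minus end L",A(42,150),27),("minus edge",A(62,112),27)]:
    print(n,g(P,z).round(1))
E
```

```text
rail TL [451.6 152.   22. ]
rail TR [471.9 224.2  22. ]
rail BL [569.7 120.   22. ]
rail BR [590.9 191.5  22. ]
front BL [613.3 112.    0. ]
front BR [633.7 184.6   0. ]
plate L [488.7 170.6  45. ]
plate R [493.5 189.2  45. ]
plateLb [493.9 171.2  32. ]
plateRb [499.  189.8  32. ]
fix L [546.8 155.8  45. ]
fix R [551.4 170.4  45. ]
cons TL [567.9 119.3  44. ]
cons TR [588.  188.9  44. ]
rest1 [ 381.7 -187.     6. ]
rest2 [ 441. -130.    6.]
rest3 [ 477.3 -167.6    6. ]
restb [ 419.6 -225.9    6. ]
button [ 452.  -156.7   27. ]
minus end L [ 404.  -212.7   27. ]
minus edge [ 396.7 -201.7   27. ]
```

Call:
carry_out(
  commands=[
    [0.036,0.02,-0.023,-4,0,0],
    [0.036,0.02,-0.023,0,0,0],
    [0.036,0.02,-0.023,0,0,0],
    [0,0,0,0,0,0],
  ],
)

```text
t: 2.2
ee_pos: [496.9, 183.2, 151.9]
orientation: [0.207, 1.56, -0.209]
ft_force: [-0.3, -0.2, -0.0]
width: 87.9
```

```bash
python3 - <<'E'
from h import *
im=grab("wrist","w2"); print(pose()[0],pose()[1].round(3))
a=proj("w2",[455,150,22]);b=proj("w2",[620,180,22]);print(a,b)
cv2.imwrite("pics/w2.png",cv2.resize(im[:300],(800,469),interpolation=2))
cv2.imwrite("pics/w2c.png",cv2.resize(im[50:260,130:410],(800,600),interpolation=2))
E
```

```text
[498.82768579 183.03805443 153.52463661] [[ 0.004  0.262  0.965]
 [-0.     0.965 -0.262]
 [-1.     0.001  0.004]]
[212.90970488 155.34158153] [278.88482609 283.16516347]
```

View pics/w2c.png

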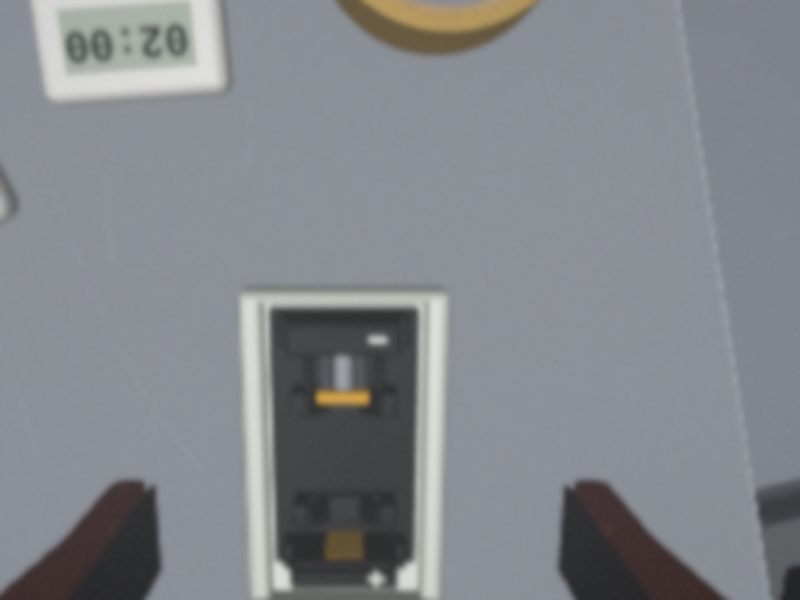

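```bash
python3 - <<'E'
from h import *
B=lambda x,y:((x-459.5)/4.6-.5+260,(y+.5)/4.6-.5+78)
C=lambda x,y:((x+.5)*280/800-.5+130,(y+.5)*210/600-.5+50)
for f,L in(("w1",[(602,160),(668,155)]),("w2",[(316,405),(370,405)])):
    F=B if f=="w1" else C
    q=[onz(f,F(*l),45) for l in L];print(f,"plate front z45",np.round(q,1),np.mean(q,0).round(1))
print("tri",tri([("w1",B(635,157.5)),("w2",C(343,405))]))
print("rail corners tri",tri([("w1",B(492,42)),("w2",C(241,294))]),tri([("w1",B(748,24)),("w2",C(446,291))]))
for n,P,z in [("rail TL",(241,294),22),("rail TR",(446,291),22),("rail BL",(256,598),22),("rail BR",(438,598),22),("inner TL",(270,308),22),("inner TR",(418,308),22),("fix top L",(324,558),45),("fix R",(364,558),45),("fix lowL",(327,533),36),("fix lowR",(364,533),36)]:
    print(n,onz("w2",C(*P),z).round(1))
E
```

```text
w1 plate front z45 [[493.5 169.7  45. ]
 [498.4 187.7  45. ]] [496.  178.7  45. ]
w2 plate front z45 [[494.3 169.7  45. ]
 [499.2 187.8  45. ]] [496.8 178.7  45. ]
tri (array([496.14676401, 178.66403423,  46.53594865]), np.float64(0.42760878687086956))
rail corners tri (array([452.07899808, 152.12080185,  23.99970681]), np.float64(0.5328309689570689)) (array([471.63677945, 224.67663151,  19.18845717]), np.float64(0.4158385574221183))
rail TL [452.6 152.   22. ]
rail TR [471.  224.3  22. ]
rail BL [571.2 121.2  22. ]
rail BR [590.4 192.2  22. ]
inner TL [460.2 160.7  22. ]
inner TR [474.4 212.9  22. ]
fix top L [550.9 156.5  45. ]
fix R [554.8 170.7  45. ]
fix lowL [545.5 158.8  36. ]
fix lowR [549.1 172.3  36. ]
```

Call:
carry_out(
  commands=[
    [-0.02,-0.05,0.004,0,0,0],
    [-0.01,-0.052,0.004,0,0,0],
    [0,-0.053,0.004,0,0,0],
    [0,-0.053,0.004,0,0,0],
    [0,-0.053,0.004,0,0,0],
    [0,-0.053,0.004,0,0,0],
    [0,-0.05,0.004,0,0,0],
    [0,0,0,10,0,0],
  ],
)

```text
t: 3.25
ee_pos: [440.5, -190.6, 199.6]
orientation: [0.343, 1.509, -0.342]
ft_force: [0.1, 0.7, -0.5]
width: 87.7
```

Call:
carry_out(
  commands=[
    [0,0,0,10.5,0,0],
    [0,0,0,10.5,0,0],
    [0,0,0,10.5,0,0],
    [0,0,0,10.5,0,0],
    [0,0,0,10.5,0,0],
    [0,0,0,10.5,0,0],
    [0,0,0,10.5,0,0],
    [0,0,0,10.5,0,0],
  ],
)

```text
t: 4.25
ee_pos: [447.5, -200.4, 215.9]
orientation: [1.494, 0.961, -1.431]
ft_force: [0.6, 0.4, -0.4]
width: 87.9
```

Call:
carry_out(
  commands=[
    [0,0,0,10.5,0,0],
    [0,0,0,10.5,0,0],
    [0,0,0,8,0,0],
    [0,0,0,0,0,0],
  ],
)

```text
t: 4.75
ee_pos: [450.9, -204.3, 223.9]
orientation: [1.862, 0.598, -1.755]
ft_force: [-0.7, 0.1, 0.4]
width: 87.5
```

```bash
python3 - <<'E'
from h import *
im=grab("wrist","w3"); plan([429,-179,150],down(-46)); print(pose()[0],pose()[2]["qpos"].round(2))
u,v=proj("w3",[429,-179,27]);print(u,v)
x0,y0=int(min(max(u-80,0),512-160)),int(min(max(v-60,0),384-120));print(x0,y0)
cv2.imwrite("pics/w3c.png",cv2.resize(im[y0:y0+120,x0:x0+160],(800,600),interpolation=2))
E
```

```text
t 4.8 shift tool mm [ 71.5 -38.1   3.6] turn deg [-4.72 -1.94 -3.74] F [-0.2  0.6  1.4] w 88.1
[ 450.94807903 -204.29973164  223.87577115] [-0.45  0.2   1.96  0.01  0.91  0.43]
220.7210671316831 180.60461268702187
140 120
```

View pics/w3c.png

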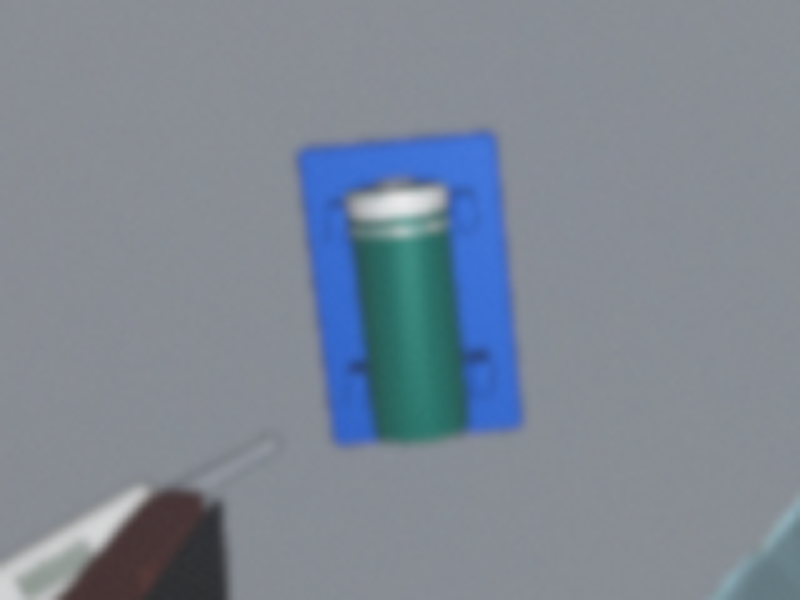

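```bash
python3 - <<'E'
from h import *
D=lambda x,y:((x+.5)/5-.5+140,(y+.5)/5-.5+120)
A=lambda x,y:((x+.5)/5-.5+2,(y+.5)/5-.5+115)
for n,P,z in [("plus end L",(347,198),27),("plus end R",(448,193),27),("button",(397,180),30),("side L1",(354,245),27),("sideR1",(452,240),27),("sideL2",(373,415),27),("sideR2",(465,410),27),("minus L",(378,435),27),("minus R",(467,428),27),("minus bottom",(423,441),37),
 ("r1",(300,150),6),("r2",(495,133),6),("r3",(522,428),6),("r4",(337,445),6)]:
    print(n,onz("w3",D(*P),z).round(1))
print("button tri",tri([("w1",A(304,244)),("w3",D(397,183))]))
print("rest corner tri",tri([("w1",A(412,168)),("w3",D(300,150))]),tri([("w1",A(360,322)),("w3",D(495,133))]))
E
```

```text
plus end L [ 441.8 -150.4   27. ]
plus end R [ 458.9 -169.7   27. ]
button [ 453.7 -157.5   30. ]
side L1 [ 433.2 -159.1   27. ]
sideR1 [ 450.  -177.9   27. ]
sideL2 [ 400.2 -190.3   27. ]
sideR2 [ 416.3 -208.6   27. ]
minus L [ 396.6 -194.7   27. ]
minus R [ 412.7 -212.1   27. ]
minus bottom [ 405.2 -203.7   37. ]
r1 [ 441.1 -132.7    6. ]
r2 [ 477.4 -170.5    6. ]
r3 [ 417.5 -227.6    6. ]
r4 [ 381.5 -189.8    6. ]
button tri (array([ 452.19807603, -158.01214519,   25.10188023]), np.float64(0.4688865591121491))
rest corner tri (array([ 440.55185223, -132.47786468,    1.87959685]), np.float64(0.05222259732916154)) (array([ 477.18235892, -170.6551051 ,    1.59832608]), np.float64(0.02788047571055146))
```

```bash
python3 - <<'E'
from h import *
D=lambda x,y:((x+.5)/5-.5+140,(y+.5)/5-.5+120)
for P in [(278,437),(200,488),(0,570)]: print(onz("w3",D(*P),5).round(1))
plan([428,-181,100],down(-46.4))
E
```

```text
[ 372.9 -175.6    5. ]
[ 347.5 -167.3    5. ]
[ 293.4 -137.6    5. ]
t 4.8 shift tool mm [121.4 -40.4   7.5] turn deg [-4.32 -1.95 -3.73] F [-0.2  0.6  1.4] w 88.1
```

Call:
carry_out(
  commands=[
    [0,0,0,-5,-2,-3.7],
    [0,0,0,0,0,0],
  ],
  grip=0.43,
)

```text
t: 5.05
ee_pos: [451.4, -205.0, 225.6]
orientation: [1.763, 0.722, -1.763]
ft_force: [0.2, 0.9, 0.6]
width: 71.3
```

```bash
python3 - <<'E'
from h import *
plan([428,-181,80],down(-46.4))
E
```

```text
t 5.05 shift tool mm [145.5 -33.8  -0.4] turn deg [ 1.05  0.06 -0.13] F [0.2 0.9 0.6] w 71.3
```

Call:
carry_out(
  commands=[
    [0.05,-0.012,0,1,0,0],
    [0.05,-0.011,0,0,0,0],
    [0.045,-0.01,0,0,0,0],
    [0,0,0,0,0,0],
  ],
)

```text
t: 5.55
ee_pos: [430.3, -182.6, 79.7]
orientation: [1.78, 0.699, -1.766]
ft_force: [-0.1, 1.1, -0.0]
width: 50.3
```

```bash
python3 - <<'E'
from h import *
plan([428,-181,12],down(-46.4))
im=grab("wrist","w4"); u,v=proj("w4",[428,-181,27]);print(u,v)
x0,y0=int(min(max(u-100,0),512-200)),int(min(max(v-75,0),384-150));print(x0,y0)
cv2.imwrite("pics/w4c.png",cv2.resize(im[y0:y0+150,x0:x0+200],(800,600),interpolation=2))
E
```

```text
t 5.55 shift tool mm [67.6 -3.6  0.8] turn deg [-0.03 -0.19 -0.71] F [-0.1  1.1 -0. ] w 50.3
251.7473560959409 210.25498283894484
151 135
```

View pics/w4c.png

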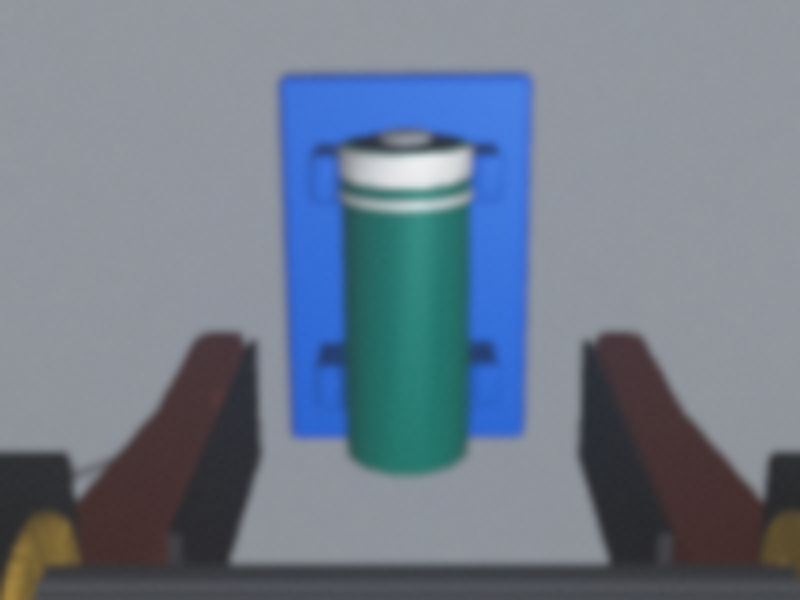

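```bash
python3 - <<'E'
from h import *
D=lambda x,y:((x+.5)/4-.5+151,(y+.5)/4-.5+135)
q=[onz("w4",D(*P),27) for P in [(340,158),(474,158),(348,452),(467,452)]]
print(np.round(q,1)); print(np.mean(q,0))
print("top of ring at z40", onz("w4",D(408,187),40), "bottom", onz("w4",D(408,473),38))
E
```

```text
[[ 440.9 -151.5   27. ]
 [ 458.9 -170.5   27. ]
 [ 395.9 -195.    27. ]
 [ 413.  -213.2   27. ]]
[ 427.20157314 -182.53839936   27.        ]
top of ring at z40 [ 447.93259774 -163.06196957   40.        ] bottom [ 405.11458605 -203.62409126   38.        ]
```

Call:
carry_out(
  commands=[
    [0.024,-0.0035,0.0,0,0,-0.7],
    [0.023,0,0,0,0,0],
    [0.012,0,0,0,0,0],
    [0,0,0,0,0,0],
  ],
)

```text
t: 6.1
ee_pos: [438.3, -185.4, 29.0]
orientation: [1.789, 0.695, -1.755]
ft_force: [-0.4, -0.2, 0.6]
width: 49.8
```

```bash
python3 - <<'E'
from h import *
plan([428,-181,12],down(-46.4))
E
```

```text
t 6.1 shift tool mm [ 16.7 -10.6   4.7] turn deg [-0.06 -0.65 -1.12] F [-0.4 -0.2  0.6] w 49.8
```

Call:
carry_out(
  commands=[
    [0,-0.0055,0.002,0,-0.3,-0.6],
    [0,-0.005,0.002,0,-0.3,-0.5],
    [0,0,0,0,0,0],
  ],
)

```text
t: 6.48
ee_pos: [429.0, -180.9, 31.2]
orientation: [1.779, 0.708, -1.774]
ft_force: [-0.0, -0.5, -0.2]
width: 50.1
```

```bash
python3 - <<'E'
from h import *
plan([427.5,-181.8,12],down(-46.4))
E
```

```text
t 6.47 shift tool mm [19.2 -0.5  1.7] turn deg [-0.07 -0.09 -0.15] F [-0.  -0.5 -0.2] w 50.1
```

Call:
carry_out(
  commands=[
    [0.005,-0.001,0.001,0,0,0],
    [0.005,-0.001,0.0005,0,0,0],
    [0.005,-0.001,0,0,0,0],
    [0.004,0,0,0,0,0],
    [0,0,0,0,0,0],
  ],
)

```text
t: 7.1
ee_pos: [425.5, -179.6, 10.7]
orientation: [1.778, 0.708, -1.774]
ft_force: [-0.6, -0.7, 1.0]
width: 50.3
```

```bash
python3 - <<'E'
from h import *
plan([427.5,-181.8,12],down(-46.4))
E
```

```text
t 7.1 shift tool mm [-1.3  2.9  0.1] turn deg [-0.06 -0.08 -0.12] F [-0.6 -0.7  1. ] w 50.3
```

Call:
carry_out(
  commands=[
    [-0.001,0.003,0,0,0,0],
    [0,0,0,0,0,0],
  ],
)

```text
t: 7.35
ee_pos: [427.9, -182.0, 11.8]
orientation: [1.778, 0.708, -1.774]
ft_force: [-0.4, -1.3, -1.1]
width: 50.2
```

Call:
carry_out(
  commands=[
    [0,0,0,0,0,0],
    [0,0,0,0,0,0],
    [0,0,0,0,0,0],
    [0,0,0,0,0,0],
    [0,0,0,0,0,0],
  ],
  grip=1,
)

```text
t: 7.98
ee_pos: [427.7, -181.9, 12.0]
orientation: [1.778, 0.708, -1.774]
ft_force: [-0.7, 0.7, -1.0]
width: 25.7
```

```bash
python3 - <<'E'
from h import *
plan([427.5,-181.8,12],down(-46.4));print(pose()[0])
E
```

```text
t 7.97 shift tool mm [-0.  -0.2  0.1] turn deg [-0.06 -0.08 -0.12] F [-0.7  0.7 -1. ] w 25.7
[ 427.68506251 -181.90076785   11.96152648]
```

Call:
carry_out(
  commands=[
    [-0.006,0,0,0,0,0],
    [-0.015,0,0,0,0,0],
    [-0.04,0,0,0,0,0],
    [-0.045,0,0,0,0,0],
    [-0.045,0,0,0,0,0],
    [-0.035,0,0,0,0,0],
    [0,0,0,0,0,0],
  ],
)

```text
t: 8.85
ee_pos: [427.1, -181.8, 208.9]
orientation: [1.78, 0.705, -1.771]
ft_force: [-0.1, 0.6, -0.3]
width: 24.9
```

Call:
carry_out(
  commands=[
    [0,-0.025,-0.038,0,0,0],
    [0,-0.025,-0.038,0,0,0],
    [0,-0.025,-0.038,0,0,0],
    [0,-0.025,-0.038,0,0,0],
    [0,-0.025,-0.038,0,0,0],
    [0,-0.025,-0.038,0,0,0],
    [0,-0.024,-0.038,0,0,0],
    [0,-0.02,-0.03,5,0,0],
  ],
)

```text
t: 9.85
ee_pos: [504.8, 170.5, 203.0]
orientation: [1.833, 0.631, -1.841]
ft_force: [1.0, 0.2, -1.1]
width: 25.9
```

Call:
carry_out(
  commands=[
    [0,0,0,8,0,0],
    [0,0,0,8,0,0],
    [0,0,0,8,0,0],
    [0,0,0,8,0,0],
    [0,0,0,8,0,0],
    [0,0,0,8,0,0],
    [0,0,0,5,0,0],
    [0,0,0,0,0,0],
  ],
)

```text
t: 10.85
ee_pos: [497.2, 171.6, 193.6]
orientation: [-2.055, 0.31, 2.092]
ft_force: [0.4, -0.2, 0.3]
width: 25.5
```

```bash
cat >> h.py <<'E'
# charger frame (u along bay, v across), measured: spring face at u=433.3, axis v=301.3, heading -15
U=np.array([np.cos(np.radians(-15)),np.sin(np.radians(-15)),0]);V=np.array([-U[1],U[0],0])
US,VS=433.3,301.3
def cell():  # cell pose if rigidly held: centre 15mm behind TCP on tool x; plus = -z
    p,R,o=pose(); c=p-15*R[:,0]; d=-R[:,2]
    return c,d
def rep(n=5):
    c,d=cell();o=ctrl.get_obs(); m=c-32.5*d; q=c+34.5*d
    print("t",round(o["t"],2),"minus: s",round(m@U-US,2),"v",round(m@V-VS,2),"z",round(m[2],2)," plus: s",round(q@U-US,2),"v",round(q@V-VS,2),"z",round(q[2],2),
     "tilt",round(np.degrees(np.arcsin(d[2])),2),"yaw",round(np.degrees(np.arctan2(d@V,d@U)),2),"roll",round(np.degrees(np.arcsin(pose()[1][2,1])),2),"Fuvz",np.round([o["ft_force"]@U,o["ft_force"]@V,o["ft_force"][2]],1),"w",round(o["width"],1),"q",o["qpos"].round(2))
def goal(s,v,z,tilt):  # plan so that the minus end centre is at s (from spring rest face), v, z with tilt
    R=down(-105,tilt); d=-R[:,2]; m=U*(US+s)+V*(VS+v)+np.array([0,0,z]); plan(m+32.5*d+15*R[:,0],R)
E
python3 - <<'E'
from h import *
rep(); goal(6,0,120,0)
E
```

```text
t 10.85 minus: s -29.69 v -5.91 z 209.1  plus: s 37.28 v -7.52 z 208.05 tilt -0.9 yaw -1.37 roll 0.81 Fuvz [ 0.4 -0.1  0.3] w 25.5 q [ 0.31  0.33  1.86 -0.    0.98  2.17]
t 10.85 shift tool mm [ 87.9  -9.  -37.2] turn deg [-1.37  0.91 -0.8 ] F [ 0.4 -0.2  0.3] w 25.5
```

Call:
carry_out(
  commands=[
    [0.01,-0.004,-0.01,-1,6,-0.8],
    [0.01,-0.004,-0.01,0,7,0],
    [0.01,0,-0.01,0,7,0],
    [0.01,0,0,0,6,0],
    [0,0,0,0,0,0],
  ],
)

```text
t: 11.48
ee_pos: [543.2, 153.2, 168.0]
orientation: [-2.498, 0.268, 1.651]
ft_force: [0.3, 0.3, -1.1]
width: 25.5
```

```bash
python3 - <<'E'
from h import *
rep(); goal(6,0,100,26)
E
```

```text
t 11.47 minus: s 16.03 v -14.11 z 169.15  plus: s 77.7 v -12.13 z 195.29 tilt 22.96 yaw 1.83 roll -0.84 Fuvz [ 0.3  0.4 -1.1] w 25.5 q [ 0.37  0.31  2.05 -0.46  0.49  2.54]
t 11.47 shift tool mm [ 58.4 -12.1  35.1] turn deg [1.64 3.06 1.67] F [ 0.3  0.3 -1.1] w 25.5
```

Joint 6 runs into its range limit when tilted with this grasp. I'll put the cell back in its rest and regrip it with the tool leaning 16° the other way, so that the joint keeps room during the tipping.

Call:
carry_out(
  commands=[
    [-0.005,0,0,0,-7,0],
    [-0.01,0,0,0,-8,0],
    [-0.01,0,0,0,-8,0],
    [0,0,0,-8,0,0],
    [0,0,0,-8,0,0],
    [0,0,0,-8,0,0],
    [0,0,0,-8,0,0],
    [0,0,0,0,0,0],
  ],
)

```text
t: 12.48
ee_pos: [534.8, 159.8, 192.6]
orientation: [2.017, 0.403, -2.06]
ft_force: [0.1, 0.6, -1.1]
width: 25.7
```

```bash
python3 - <<'E'
from h import *
rep(); plan([427.5,-181.8,210],down(-46.4)); print(pose()[0])
E
```

```text
t 12.47 minus: s 15.93 v -27.74 z 208.04  plus: s 70.41 v 11.26 z 207.08 tilt -0.82 yaw 35.6 roll -2.01 Fuvz [-0.1  0.6 -1.1] w 25.7 q [0.25 0.37 1.79 0.04 1.   1.44]
t 12.47 shift tool mm [-24.1 281.4 220.8] turn deg [-23.01   0.41   2.15] F [ 0.1  0.6 -1.1] w 25.7
[534.76176329 159.81778506 192.58534119]
```

Call:
carry_out(
  commands=[
    [-0.01,0.037,0.03,0,0,1],
    [-0.008,0.037,0.03,0,0,1],
    [-0.004,0.037,0.03,0,0,0],
    [0,0.037,0.03,0,0,0],
    [0,0.037,0.03,0,0,0],
    [0,0.037,0.03,0,0,0],
    [0,0.037,0.03,0,0,0],
    [0,0,0,0,0,0],
  ],
)

```text
t: 13.48
ee_pos: [425.8, -161.5, 217.0]
orientation: [2.024, 0.351, -2.053]
ft_force: [0.1, 0.5, -1.3]
width: 25.3
```

Call:
carry_out(
  commands=[
    [0,0,0,-6,0,0],
    [0,0,0,-6,0,0],
    [0,0,0,-6,0,0],
    [0,0,0,-5,0,0],
    [0,0,0,0,0,0],
  ],
)

```text
t: 14.1
ee_pos: [427.4, -157.1, 217.3]
orientation: [1.78, 0.707, -1.803]
ft_force: [-0.8, -0.1, -0.2]
width: 25.4
```

```bash
python3 - <<'E'
from h import *
plan([427.5,-181.8,60],down(-46.4)); print(pose()[0])
E
```

```text
t 14.1 shift tool mm [157.1  20.5  15.5] turn deg [-1.09  0.41  0.81] F [-0.8 -0.1 -0.2] w 25.4
[ 427.4245586  -157.12060849  217.29084772]
```

Call:
carry_out(
  commands=[
    [0.02,0.01,0.008,-1,0.4,0.8],
    [0.028,0.01,0.007,0,0,0],
    [0.028,0,0,0,0,0],
    [0.028,0,0,0,0,0],
    [0.028,0,0,0,0,0],
    [0.02,0,0,0,0,0],
    [0,0,0,0,0,0],
  ],
)

```text
t: 14.98
ee_pos: [434.3, -178.5, 61.9]
orientation: [1.793, 0.695, -1.786]
ft_force: [1.0, 0.5, -0.7]
width: 25.3
```

```bash
python3 - <<'E'
from h import *
plan([427.7,-181.9,12],down(-46.4)); print(pose()[0])
E
```

```text
t 14.97 shift tool mm [49.9 -1.9  7.3] turn deg [-1.19 -0.21 -0.05] F [ 1.   0.5 -0.7] w 25.3
[ 434.25160294 -178.45840477   61.93572708]
```

Call:
carry_out(
  commands=[
    [0.008,-0.002,0.006,-1.1,-0.2,0],
    [0.008,-0.001,0.002,0,0,0],
    [0.006,0,0,0,0,0],
    [0,0,0,0,0,0],
  ],
)

```text
t: 15.48
ee_pos: [427.4, -182.0, 40.4]
orientation: [1.779, 0.705, -1.774]
ft_force: [0.1, 0.5, -0.5]
width: 25.5
```

```bash
python3 - <<'E'
from h import *
plan([427.7,-181.9,12],down(-46.4))
E
```

```text
t 15.47 shift tool mm [28.4  0.  -0.3] turn deg [-0.14 -0.08 -0.22] F [ 0.1  0.5 -0.5] w 25.5
```

Call:
carry_out(
  commands=[
    [0.004,0,0,0,0,0],
    [0.004,0,0,0,0,0],
    [0.004,0,0,0,0,0],
    [0.004,0,0,0,0,0],
    [0.004,0,0,0,0,0],
    [0.004,0,0,0,0,0],
    [0,0,0,0,0,0],
  ],
)

```text
t: 16.35
ee_pos: [428.0, -182.3, 15.0]
orientation: [1.78, 0.704, -1.774]
ft_force: [0.1, 0.8, -1.2]
width: 25.2
```

```bash
python3 - <<'E'
from h import *
plan([427.7,-181.9,12],down(-46.4))
E
```

```text
t 16.35 shift tool mm [ 3.  -0.5 -0.1] turn deg [-0.16 -0.1  -0.26] F [ 0.1  0.8 -1.2] w 25.2
```

Call:
carry_out(
  commands=[
    [0.0015,-0.0005,0,0,0,0],
    [0.0013,0,0,0,0,0],
    [0,0,0,0,0,0],
  ],
)

```text
t: 16.73
ee_pos: [427.8, -181.9, 12.2]
orientation: [1.78, 0.704, -1.773]
ft_force: [-0.2, 0.5, 0.0]
width: 25.2
```

Call:
carry_out(
  commands=[
    [0,0,0,0,0,0],
    [0,0,0,0,0,0],
    [0,0,0,0,0,0],
  ],
  grip=0.45,
)

```text
t: 17.1
ee_pos: [428.1, -182.1, 12.5]
orientation: [1.78, 0.703, -1.772]
ft_force: [0.4, -0.5, 0.7]
width: 47.6
```

Call:
carry_out(
  commands=[
    [-0.002,0,0.001,0,-4,0],
    [0,0,0.001,0,-4,0],
    [0,0,0.001,0,-4,0],
    [0,0,0.001,0,-4,0],
    [0,0,0,0,0,0],
  ],
)

```text
t: 17.73
ee_pos: [425.3, -185.6, 15.5]
orientation: [1.483, 0.581, -1.974]
ft_force: [0.3, -0.4, 0.1]
width: 48.4
```

```bash
python3 - <<'E'
from h import *
R=down(-46.4,-16); plan(np.array([427.7,-181.9,27])+15*R[:,0],R); print(pose()[2]["qpos"])
E
```

```text
t 17.73 shift tool mm [ 2.7 -1.1 -0.9] turn deg [-0.34  0.33 -0.36] F [ 0.3 -0.4  0.1] w 48.4
[-0.27320658  0.61881523  1.99799648 -0.38718418  0.70575178  0.86048006]
```

Call:
carry_out(
  commands=[
    [0.0027,-0.001,-0.0009,-0.3,0.3,-0.4],
    [0,0,0,0,0,0],
  ],
)

```text
t: 17.98
ee_pos: [424.2, -184.7, 12.4]
orientation: [1.488, 0.596, -1.972]
ft_force: [0.5, -0.2, -0.3]
width: 48.0
```

```bash
python3 - <<'E'
from h import *
R=down(-46.4,-16); plan(np.array([427.7,-181.9,27])+15*R[:,0],R)
E
```

```text
t 17.98 shift tool mm [-0.3  0.4 -0.3] turn deg [-0.03 -0.1   0.11] F [ 0.5 -0.2 -0.3] w 48.0
```

Call:
carry_out(
  commands=[
    [0,0,0,0,0,0],
    [0,0,0,0,0,0],
    [0,0,0,0,0,0],
    [0,0,0,0,0,0],
  ],
  grip=1,
)

```text
t: 18.48
ee_pos: [423.7, -185.4, 12.6]
orientation: [1.49, 0.596, -1.973]
ft_force: [-0.0, 1.2, -0.3]
width: 25.3
```

```bash
python3 - <<'E'
from h import *
R=down(-46.4,-16); plan(np.array([427.7,-181.9,27])+15*R[:,0],R)
E
```

```text
t 18.48 shift tool mm [-0.3  0.3 -1.1] turn deg [-0.12 -0.15  0.14] F [-0.   1.2 -0.3] w 25.3
```

```bash
python3 - <<'E'
s=open('h.py').read()
i=s.index("def cell():")
j=s.index("def rep(")
from h import *
p,R,o=pose()
c=R.T@(np.array([427.4,-182.2,27])-p); h=np.radians(43.6); d=R.T@np.array([np.cos(h),np.sin(h),0])
print(c,d)
new=f'''CT=np.array({c.tolist()});DT=np.array({d.tolist()})
def cell():
    p,R,o=pose(); return p+R@CT,R@DT
'''
s=s[:i]+new+s[j:]
k=s.index("def goal(")
s=s[:k]+'''def goal(s,v,z,tilt):  # minus end centre at s,v,z with the cell tilted
    a=np.radians(tilt); d=np.cos(a)*U+np.array([0,0,np.sin(a)]); y=-V
    # tool frame triads: cell dir DT and jaw y
    w=np.cross(DT,[0,1,0]); yt=np.cross(w,DT); yt/=np.linalg.norm(yt); A=np.column_stack([DT,yt,np.cross(DT,yt)])
    B=np.column_stack([d,y,np.cross(d,y)]); R=B@A.T
    m=U*(US+s)+V*(VS+v)+np.array([0,0,z]); plan(m+32.5*d-R@CT,R)
'''
open('h.py','w').write(s)
E
```

```text
[-15.21128819   0.23750903  -0.77846528] [-0.27305695 -0.00263318 -0.96199427]
```

Call:
carry_out(
  commands=[
    [-0.006,0,0.0017,0,0,0],
    [-0.014,0,0.004,0,0,0],
    [-0.035,0,0.01,0,0,0],
    [-0.04,0,0.011,0,4,0],
    [-0.04,0,0.008,0,6,0],
    [-0.04,0,0.004,0,6,0],
    [-0.01,0,0,0,0,0],
    [0,0,0,0,0,0],
  ],
)

```text
t: 19.48
ee_pos: [424.3, -184.5, 212.7]
orientation: [1.787, 0.714, -1.766]
ft_force: [-0.2, 0.2, -1.8]
width: 25.6
```

```bash
python3 - <<'E'
from h import *
print(CT,DT);rep(); plan([510,180,205],down(-46.4)); print(pose()[0])
E
```

```text
[-15.21128819   0.23750903  -0.77846528] [-0.27305695 -0.00263318 -0.96199427]
t 19.48 minus: s 8.66 v -395.91 z 218.66  plus: s 41.95 v -340.96 z 237.67 tilt 16.48 yaw 58.8 roll 0.07 Fuvz [-0.3  0.2 -1.8] w 25.6 q [-0.44  0.19  1.99  0.01  0.95  0.36]
t 19.48 shift tool mm [  10.9 -204.8 -313.4] turn deg [ 0.02 -0.64 -0.07] F [-0.2  0.2 -1.8] w 25.6
[ 424.3184765  -184.46529995  212.65786757]
```

Call:
carry_out(
  commands=[
    [0,-0.025,-0.038,0,0,0],
    [0,-0.025,-0.038,0,0,0],
    [0,-0.025,-0.038,0,0,0],
    [0,-0.025,-0.038,0,0,0],
    [0,-0.025,-0.038,0,0,0],
    [0,-0.025,-0.038,0,0,0],
    [0,-0.026,-0.038,0,0,0],
    [0,-0.024,-0.038,5,0,0],
  ],
)

```text
t: 20.48
ee_pos: [501.7, 182.1, 200.0]
orientation: [1.815, 0.643, -1.85]
ft_force: [0.1, -0.4, -0.6]
width: 25.1
```

Call:
carry_out(
  commands=[
    [0,0,0,8,0,0],
    [0,0,0,8,0,0],
    [0,0,0,8,0,0],
    [0,0,0,8,0,0],
    [0,0,0,8,0,0],
    [0,0,0,8,0,0],
    [0,0,0,4,0,0],
    [0,0,0,0,0,0],
  ],
)

```text
t: 21.48
ee_pos: [492.3, 188.7, 181.8]
orientation: [-2.057, 0.296, 2.147]
ft_force: [-0.4, 0.2, -0.3]
width: 25.5
```

```bash
python3 - <<'E'
from h import *
rep(); goal(6,0,100,25)
E
```

```text
t 21.48 minus: s -36.87 v 7.94 z 189.32  plus: s 28.22 v 9.55 z 205.12 tilt 13.64 yaw 1.42 roll 2.08 Fuvz [-0.5  0.1 -0.3] w 25.5 q [ 0.35  0.36  1.84 -0.01  0.99  2.17]
t 21.48 shift tool mm [ 81.8   5.7 -46.8] turn deg [ 1.02 11.33 -2.08] F [-0.4  0.2 -0.3] w 25.5
```

Call:
carry_out(
  commands=[
    [0.015,0.003,-0.02,1,5,-1],
    [0.015,0.003,-0.02,0,5,-1],
    [0.015,0,-0.01,0,3,0],
    [0,0,0,0,0,0],
  ],
)

```text
t: 21.98
ee_pos: [539.4, 169.5, 133.0]
orientation: [-2.288, 0.3, 1.894]
ft_force: [0.0, 0.3, -0.7]
width: 25.7
```

```bash
python3 - <<'E'
from h import *
rep(); goal(9,0,80,27)
E
```

```text
t 21.98 minus: s 12.74 v 1.44 z 133.48  plus: s 72.6 v 2.28 z 163.56 tilt 26.68 yaw 0.8 roll 0.41 Fuvz [-0.   0.3 -0.7] w 25.7 q [ 0.34  0.41  1.93 -0.18  0.66  2.31]
t 21.98 shift tool mm [51.7  1.3 13.7] turn deg [ 0.64  0.32 -0.37] F [ 0.   0.3 -0.7] w 25.7
```

Call:
carry_out(
  commands=[
    [0.012,0.001,0.003,0.6,0.3,-0.4],
    [0.012,0,0.003,0,0,0],
    [0.012,0,0.003,0,0,0],
    [0.01,0,0.003,0,0,0],
    [0,0,0,0,0,0],
  ],
)

```text
t: 22.6
ee_pos: [535.7, 170.4, 83.0]
orientation: [-2.285, 0.298, 1.885]
ft_force: [-0.0, -0.6, -0.8]
width: 25.3
```

```bash
python3 - <<'E'
from h import *
rep(); goal(9,0,62,27)
im=grab("wrist","w5");im2=grab("side","d5");im3=grab("scene","s5")
a=cv2.resize(im[100:340,100:412],(400,308),interpolation=2)
def crop(f,im,w=45):
    u,v=proj(f,[525,170,60]).astype(int);return cv2.resize(im[v-34:v+34,u-w:u+w],(400,302),interpolation=2)
c=np.zeros((600,800,3),np.uint8);c[:308,:400]=a;c[:302,400:]=crop("s5",im3);c[298:,400:]=crop("d5",im2)
cv2.imwrite("pics/m5.png",c)
E
```

```text
t 22.6 minus: s 8.94 v 1.55 z 83.45  plus: s 68.75 v 1.88 z 113.65 tilt 26.79 yaw 0.32 roll 0.02 Fuvz [ 0.1 -0.5 -0.8] w 25.3 q [ 0.35  0.49  1.96 -0.21  0.54  2.35]
t 22.6 shift tool mm [21.   1.7  4. ] turn deg [ 0.28  0.21 -0.04] F [-0.  -0.6 -0.8] w 25.3
```

View pics/m5.png

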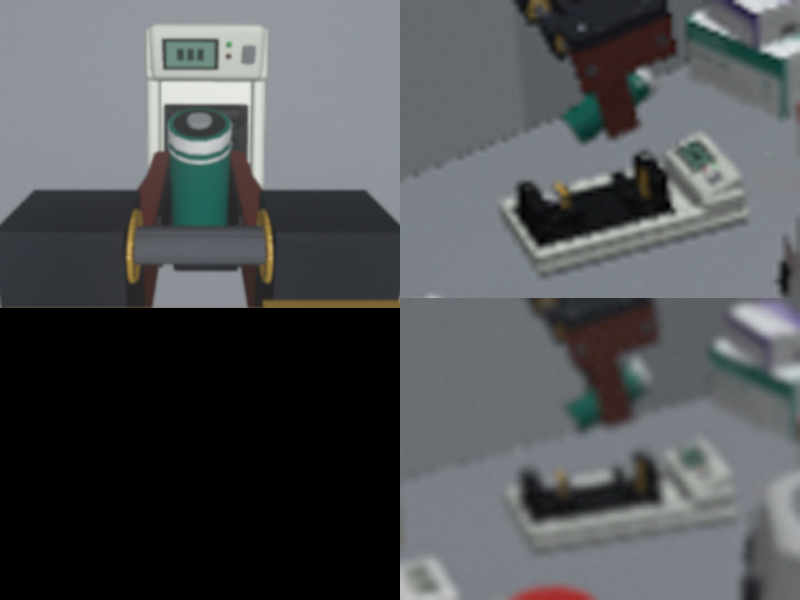

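Call:
carry_out(
  commands=[
    [0.005,0.0005,0.001,0.3,0.2,0],
    [0.005,0.0005,0.001,0,0,0],
    [0.005,0.0005,0.001,0,0,0],
    [0.005,0,0.001,0,0,0],
    [0,0,0,0,0,0],
  ],
)

```text
t: 23.38
ee_pos: [536.7, 169.2, 63.3]
orientation: [-2.287, 0.302, 1.873]
ft_force: [0.0, 0.2, -0.6]
width: 25.4
```

```bash
python3 - <<'E'
from h import *
rep(); goal(6,0,43,27)
E
```

```text
t 23.38 minus: s 10.21 v 0.85 z 63.49  plus: s 69.81 v 0.74 z 94.09 tilt 27.18 yaw -0.11 roll -0.16 Fuvz [-0.   0.2 -0.6] w 25.4 q [ 0.34  0.52  1.97 -0.23  0.49  2.38]
t 23.38 shift tool mm [19.4  0.9  8.2] turn deg [-0.08 -0.18  0.08] F [ 0.   0.2 -0.6] w 25.4
```

Call:
carry_out(
  commands=[
    [0.004,0.0005,0.002,0,0,0],
    [0.004,0.0004,0.002,0,0,0],
    [0.004,0,0.002,0,0,0],
    [0.003,0,0.001,0,0,0],
    [0,0,0,0,0,0],
  ],
)

```text
t: 24.0
ee_pos: [532.4, 169.5, 46.0]
orientation: [-2.287, 0.302, 1.873]
ft_force: [0.4, 0.3, -0.3]
width: 25.4
```

```bash
python3 - <<'E'
from h import *
rep(); goal(5,0,43,27)
E
```

```text
t 24.0 minus: s 5.98 v 0.01 z 46.21  plus: s 65.59 v -0.1 z 76.81 tilt 27.18 yaw -0.1 roll -0.16 Fuvz [ 0.3  0.4 -0.3] w 25.4 q [ 0.35  0.55  1.98 -0.25  0.46  2.4 ]
t 24.0 shift tool mm [ 3.  -0.   1.6] turn deg [-0.07 -0.18  0.08] F [ 0.4  0.3 -0.3] w 25.4
```

Call:
carry_out(
  commands=[
    [0.003,0,0.0006,0,0,0],
    [0.0006,0,0,0,0,0],
    [-0.0002,0,0.001,0,0,0],
    [-0.0002,0,0.001,0,0,0],
    [0,0,0,0,0,0],
  ],
)

```text
t: 24.62
ee_pos: [530.8, 170.2, 42.4]
orientation: [-2.287, 0.302, 1.872]
ft_force: [0.3, -0.7, -0.7]
width: 25.4
```

```bash
python3 - <<'E'
from h import *
rep(); goal(-8,0,42.5,26)
E
```

```text
t 24.62 minus: s 4.22 v 0.22 z 42.63  plus: s 63.81 v 0.09 z 73.27 tilt 27.21 yaw -0.12 roll -0.19 Fuvz [ 0.4 -0.6 -0.7] w 25.4 q [ 0.35  0.56  1.99 -0.26  0.45  2.41]
t 24.62 shift tool mm [-1.6  0.2 12.1] turn deg [-0.08 -1.21  0.11] F [ 0.3 -0.7 -0.7] w 25.4
```

Call:
carry_out(
  commands=[
    [-0.0003,0,0.0015,0,0,0],
    [-0.0003,0,0.0015,0,0,0],
    [-0.0003,0,0.0015,0,0,0],
    [0,0,0,0,0,0],
  ],
)

```text
t: 25.12
ee_pos: [526.3, 171.6, 42.7]
orientation: [-2.288, 0.301, 1.872]
ft_force: [-0.3, -0.5, 0.1]
width: 25.2
```

```bash
python3 - <<'E'
from h import *
rep(); goal(-8,0,42.5,26)
E
```

```text
t 25.12 minus: s -0.46 v 0.42 z 42.87  plus: s 59.11 v 0.29 z 73.54 tilt 27.25 yaw -0.12 roll -0.21 Fuvz [-0.2 -0.6  0.1] w 25.2 q [ 0.36  0.55  2.   -0.27  0.44  2.42]
t 25.12 shift tool mm [-0.5  0.4  7.6] turn deg [-0.07 -1.25  0.13] F [-0.3 -0.5  0.1] w 25.2
```

Call:
carry_out(
  commands=[
    [-0.0003,0.0001,0.0014,0,0,0],
    [-0.0003,0.0001,0.0014,0,0,0],
    [0,0,0,0,0,0],
  ],
)

```text
t: 25.5
ee_pos: [525.1, 172.5, 43.5]
orientation: [-2.29, 0.3, 1.868]
ft_force: [2.8, -1.6, 0.0]
width: 25.2
```

```bash
python3 - <<'E'
from h import *
rep()
E
```

```text
t 25.5 minus: s -1.86 v 1.04 z 43.61  plus: s 57.61 v 0.87 z 74.45 tilt 27.41 yaw -0.16 roll -0.32 Fuvz [ 3.1 -0.9  0. ] w 25.2 q [ 0.36  0.55  2.   -0.27  0.44  2.43]
```

Call:
carry_out(
  commands=[
    [0.0004,0.0006,0.0015,0,0,0],
    [0.0001,0.0004,0.0015,0,0,0],
    [-0.0002,0.0002,0.0015,0,0,0],
    [0,0,0,0,0,0],
  ],
)

```text
t: 26.0
ee_pos: [522.5, 173.1, 43.3]
orientation: [-2.293, 0.297, 1.862]
ft_force: [3.9, -2.3, -0.9]
width: 25.2
```

```bash
python3 - <<'E'
from h import *
rep();goal(-9.8,0,42.3,27)
E
```

```text
t 26.0 minus: s -4.58 v 0.91 z 43.28  plus: s 54.79 v 0.7 z 74.34 tilt 27.62 yaw -0.21 roll -0.46 Fuvz [ 4.4 -1.2 -0.9] w 25.2 q [ 0.36  0.55  2.01 -0.28  0.43  2.44]
t 26.0 shift tool mm [0.2 0.9 5.4] turn deg [-0.08 -0.62  0.38] F [ 3.9 -2.3 -0.9] w 25.2
```

Call:
carry_out(
  commands=[
    [0.0003,0.0008,0.0018,0,-0.3,0.2],
    [0.0001,0.0005,0.0018,0,-0.3,0.2],
    [-0.0001,0.0003,0.0018,0,0,0],
    [0,0,0,0,0,0],
  ],
)

```text
t: 26.5
ee_pos: [520.0, 173.8, 43.2]
orientation: [-2.288, 0.301, 1.871]
ft_force: [6.0, -2.3, 1.4]
width: 25.6
```

```bash
python3 - <<'E'
from h import *
rep();goal(-10.5,0,42.3,26)
E
```

```text
t 26.5 minus: s -7.18 v 0.91 z 43.35  plus: s 52.38 v 0.78 z 74.04 tilt 27.26 yaw -0.13 roll -0.24 Fuvz [ 6.4 -0.6  1.4] w 25.6 q [ 0.36  0.55  2.01 -0.27  0.44  2.44]
t 26.5 shift tool mm [1.  0.9 3.6] turn deg [-0.07 -1.26  0.16] F [ 6.  -2.3  1.4] w 25.6
```

Call:
carry_out(
  commands=[
    [0.0005,0.0008,0.0018,0,-0.3,0.1],
    [0.0003,0.0006,0.0018,0,-0.3,0.1],
    [0.0001,0.0004,0.0018,0,-0.3,0],
    [0,0,0,0,0,0],
  ],
)

```text
t: 27.0
ee_pos: [519.3, 174.5, 43.3]
orientation: [-2.279, 0.298, 1.88]
ft_force: [6.2, -2.7, 1.8]
width: 25.5
```

```bash
python3 - <<'E'
from h import *
rep();goal(-11,0,42.3,24)
E
```

```text
t 27.0 minus: s -8.03 v 1.42 z 43.76  plus: s 51.79 v 1.28 z 73.93 tilt 26.76 yaw -0.14 roll -0.31 Fuvz [ 6.7 -1.   1.8] w 25.5 q [ 0.36  0.55  2.   -0.25  0.45  2.42]
t 27.0 shift tool mm [2.3 1.4 3.5] turn deg [-0.05 -2.76  0.24] F [ 6.2 -2.7  1.8] w 25.5
```

Call:
carry_out(
  commands=[
    [0.0009,0.001,0.0022,0,-0.7,0.1],
    [0.0009,0.001,0.0022,0,-0.7,0.1],
    [0.0009,0.001,0.0022,0,-0.7,0.1],
  ],
)

```text
t: 27.38
ee_pos: [518.0, 174.8, 41.9]
orientation: [-2.249, 0.293, 1.911]
ft_force: [7.2, -2.6, 5.2]
width: 25.2
```

```bash
python3 - <<'E'
from h import *
rep();goal(-11,0,42.3,24)
E
```

```text
t 27.38 minus: s -9.35 v 1.37 z 43.25  plus: s 51.32 v 1.22 z 71.68 tilt 25.11 yaw -0.14 roll -0.37 Fuvz [ 7.6 -0.6  5.2] w 25.2 q [ 0.35  0.55  1.99 -0.2   0.47  2.36]
t 27.38 shift tool mm [1.3 1.4 1.9] turn deg [-0.05 -1.11  0.3 ] F [ 7.2 -2.6  5.2] w 25.2
```

Call:
carry_out(
  commands=[
    [0.0,0.0012,0.0024,0,-0.5,0.2],
    [0.0,0.0012,0.0024,0,-0.5,0.2],
  ],
)

```text
t: 27.62
ee_pos: [516.7, 174.8, 42.6]
orientation: [-2.238, 0.294, 1.924]
ft_force: [8.4, -1.9, 0.9]
width: 25.3
```

```bash
python3 - <<'E'
from h import *
rep();goal(-11.7,0,42.3,22)
E
```

```text
t 27.62 minus: s -10.6 v 1.07 z 44.33  plus: s 50.4 v 0.95 z 72.05 tilt 24.44 yaw -0.11 roll -0.22 Fuvz [8.6 0.4 0.9] w 25.3 q [ 0.35  0.55  1.99 -0.18  0.49  2.34]
t 27.62 shift tool mm [3.1 1.1 1.7] turn deg [-0.05 -2.44  0.16] F [ 8.4 -1.9  0.9] w 25.3
```

Call:
carry_out(
  commands=[
    [0.001,0.001,0.0021,0,-1.6,0.1],
    [0.001,0.001,0.0021,0,-1.6,0.1],
    [0.001,0.001,0.0021,0,-1.6,0],
  ],
)

```text
t: 28.0
ee_pos: [515.9, 175.0, 40.8]
orientation: [-2.158, 0.279, 2.003]
ft_force: [8.6, -2.6, 0.6]
width: 25.2
```

```bash
python3 - <<'E'
from h import *
rep();goal(-11.8,0,42.3,18)
E
```

```text
t 28.0 minus: s -11.18 v 0.97 z 44.89  plus: s 51.74 v 0.87 z 67.89 tilt 20.08 yaw -0.08 roll -0.38 Fuvz [ 9.  -0.3  0.6] w 25.2 q [ 0.33  0.57  1.95 -0.07  0.56  2.22]
t 28.0 shift tool mm [3.6 1.  1.1] turn deg [ 0.02 -2.08  0.34] F [ 8.6 -2.6  0.6] w 25.2
```

Call:
carry_out(
  commands=[
    [0.0024,0.001,0.0019,0,-1.5,0.1],
    [0.0024,0.001,0.0019,0,-1.5,0.1],
    [0.0024,0.001,0.0019,0,-1.5,0],
  ],
)

```text
t: 28.38
ee_pos: [516.9, 174.8, 35.7]
orientation: [-2.083, 0.265, 2.07]
ft_force: [9.0, -3.6, 3.6]
width: 25.3
```

```bash
python3 - <<'E'
from h import *
rep();goal(-11.8,0,42,14)
E
```

```text
t 28.38 minus: s -9.81 v 1.01 z 41.89  plus: s 54.55 v 0.9 z 60.51 tilt 16.14 yaw -0.1 roll -0.58 Fuvz [ 9.6 -1.1  3.6] w 25.3 q [0.3  0.59 1.91 0.01 0.63 2.13]
t 28.38 shift tool mm [1.  1.1 2.2] turn deg [ 0.07 -2.13  0.55] F [ 9.  -3.6  3.6] w 25.3
```

Call:
carry_out(
  commands=[
    [0.0,0.001,0.0028,0,-0.1,0.2],
    [0.0,0.001,0.0028,0,-0.1,0.2],
  ],
)

```text
t: 28.62
ee_pos: [515.7, 174.9, 36.6]
orientation: [-2.088, 0.269, 2.068]
ft_force: [9.4, -2.9, -0.3]
width: 25.3
```

```bash
python3 - <<'E'
from h import *
rep();goal(-11.8,0,41.5,12)
E
```

```text
t 28.62 minus: s -11.02 v 0.78 z 42.68  plus: s 53.27 v 0.69 z 61.55 tilt 16.36 yaw -0.08 roll -0.43 Fuvz [ 9.8 -0.4 -0.3] w 25.3 q [0.3  0.59 1.91 0.   0.63 2.14]
t 28.62 shift tool mm [3.5 0.9 1.4] turn deg [ 0.04 -4.36  0.39] F [ 9.4 -2.9 -0.3] w 25.3
```

Call:
carry_out(
  commands=[
    [0.0014,0.001,0.0022,0,-1.5,0.1],
    [0.0014,0.001,0.0022,0,-1.5,0.1],
  ],
)

```text
t: 28.88
ee_pos: [515.3, 175.0, 35.1]
orientation: [-2.039, 0.261, 2.112]
ft_force: [8.4, -2.2, 2.1]
width: 25.3
```

```bash
python3 - <<'E'
from h import *
rep();goal(-11.8,0,41.5,10)
E
```

```text
t 28.88 minus: s -11.04 v 0.75 z 42.57  plus: s 54.03 v 0.72 z 58.53 tilt 13.78 yaw -0.03 roll -0.48 Fuvz [8.7 0.1 2.1] w 25.3 q [0.29 0.6  1.89 0.04 0.68 2.09]
t 28.88 shift tool mm [3.1 0.9 1.2] turn deg [ 0.11 -3.78  0.44] F [ 8.4 -2.2  2.1] w 25.3
```

Call:
carry_out(
  commands=[
    [0.0014,0.001,0.0025,0,-1.5,0.1],
    [0.0014,0.001,0.0025,0,-1.5,0.1],
  ],
)

```text
t: 29.12
ee_pos: [514.8, 175.1, 33.8]
orientation: [-1.989, 0.253, 2.154]
ft_force: [9.2, -1.5, 0.8]
width: 25.3
```

```bash
python3 - <<'E'
from h import *
rep();goal(-11.8,0,41.5,7)
E
```

```text
t 29.12 minus: s -11.23 v 0.75 z 42.61  plus: s 54.49 v 0.73 z 55.63 tilt 11.21 yaw -0.01 roll -0.54 Fuvz [9.3 1.  0.8] w 25.3 q [0.28 0.62 1.86 0.07 0.73 2.05]
t 29.12 shift tool mm [3.4 0.9 1. ] turn deg [ 0.15 -4.2   0.51] F [ 9.2 -1.5  0.8] w 25.3
```

Call:
carry_out(
  commands=[
    [0.0014,0.001,0.0025,0,-1.5,0.15],
    [0.0014,0.001,0.0025,0,-1.5,0.15],
  ],
)

```text
t: 29.38
ee_pos: [514.3, 175.3, 32.5]
orientation: [-1.938, 0.246, 2.196]
ft_force: [9.4, -1.5, 1.1]
width: 25.1
```

```bash
python3 - <<'E'
from h import *
rep();goal(-11.8,0,41.5,5)
E
```

```text
t 29.38 minus: s -11.35 v 0.73 z 42.64  plus: s 54.89 v 0.76 z 52.72 tilt 8.65 yaw 0.03 roll -0.5 Fuvz [9.5 1.  1.1] w 25.1 q [0.27 0.63 1.84 0.1  0.78 2.02]
t 29.38 shift tool mm [3.1 0.9 0.8] turn deg [ 0.18 -3.65  0.47] F [ 9.4 -1.5  1.1] w 25.1
```

Call:
carry_out(
  commands=[
    [0.0014,0.001,0.0025,0,-1.5,0.15],
    [0.0014,0.001,0.0025,0,-1.5,0.15],
  ],
)

```text
t: 29.62
ee_pos: [513.9, 175.4, 31.3]
orientation: [-1.888, 0.24, 2.236]
ft_force: [9.3, -2.7, 0.4]
width: 25.7
```

```bash
python3 - <<'E'
from h import *
rep();goal(-11.8,0,41.5,1)
E
```

```text
t 29.62 minus: s -11.28 v 0.74 z 42.7  plus: s 55.33 v 0.82 z 49.85 tilt 6.12 yaw 0.07 roll -0.47 Fuvz [ 9.6 -0.2  0.4] w 25.7 q [0.26 0.65 1.81 0.12 0.83 2.  ]
t 29.62 shift tool mm [4.  0.9 1. ] turn deg [ 0.21 -5.12  0.43] F [ 9.3 -2.7  0.4] w 25.7
```

Call:
carry_out(
  commands=[
    [0.0015,0.001,0.0025,0,-1.5,0.15],
    [0.0015,0.001,0.0025,0,-1.5,0.15],
  ],
)

```text
t: 29.88
ee_pos: [513.7, 175.3, 30.1]
orientation: [-1.837, 0.233, 2.275]
ft_force: [10.2, -3.4, 0.6]
width: 25.0
```

```bash
python3 - <<'E'
from h import *
rep();goal(-11.8,0,41,0)
E
```

```text
t 29.88 minus: s -10.96 v 0.61 z 42.74  plus: s 55.9 v 0.75 z 46.99 tilt 3.64 yaw 0.13 roll -0.42 Fuvz [10.7 -0.6  0.6] w 25.0 q [0.24 0.66 1.78 0.14 0.88 1.98]
t 29.88 shift tool mm [3.8 0.8 0.9] turn deg [ 0.25 -3.64  0.37] F [10.2 -3.4  0.6] w 25.0
```

Call:
carry_out(
  commands=[
    [0.0016,0.001,0.0023,0,-1.6,0.15],
    [0.0016,0.001,0.0022,0,-1.5,0.15],
  ],
)

```text
t: 30.12
ee_pos: [513.5, 174.9, 28.8]
orientation: [-1.783, 0.227, 2.315]
ft_force: [9.5, -2.5, 2.7]
width: 25.4
```

```bash
python3 - <<'E'
from h import *
rep();goal(-11.5,0,41,0)
E
```

```text
t 30.12 minus: s -10.46 v 0.15 z 42.76  plus: s 56.53 v 0.37 z 43.94 tilt 1.01 yaw 0.19 roll -0.35 Fuvz [9.8 0.  2.7] w 25.4 q [0.23 0.68 1.76 0.16 0.93 1.96]
t 30.12 shift tool mm [2.5 0.3 0.7] turn deg [ 0.28 -1.01  0.28] F [ 9.5 -2.5  2.7] w 25.4
```

Call:
carry_out(
  commands=[
    [0.0015,0.0002,0.0015,0,-0.6,0.15],
    [0.0015,0.0002,0.0015,0,-0.5,0.1],
  ],
)

```text
t: 30.38
ee_pos: [513.4, 174.3, 28.1]
orientation: [-1.768, 0.228, 2.33]
ft_force: [7.2, -6.9, 8.6]
width: 25.3
```

```bash
python3 - <<'E'
from h import *
rep();goal(-10.5,0,41,0)
E
```

```text
t 30.38 minus: s -10.12 v -0.48 z 42.38  plus: s 56.87 v -0.15 z 42.65 tilt 0.23 yaw 0.28 roll -0.15 Fuvz [ 8.8 -4.8  8.6] w 25.3 q [0.23 0.69 1.75 0.16 0.95 1.95]
t 30.38 shift tool mm [ 1.6 -0.3  0. ] turn deg [ 0.31 -0.23  0.07] F [ 7.2 -6.9  8.6] w 25.3
```

Call:
carry_out(
  commands=[
    [0.0012,0.001,0.0008,0,-0.2,0.1],
    [0.0012,0.001,0.0008,0,-0.2,0.1],
  ],
)

```text
t: 30.62
ee_pos: [513.7, 172.7, 26.9]
orientation: [-1.766, 0.229, 2.332]
ft_force: [5.5, -2.0, 2.6]
width: 25.4
```

```bash
python3 - <<'E'
from h import *
rep()
im=grab("wrist","w6");im2=grab("side","d6");im3=grab("scene","s6")
a=cv2.resize(im[100:340,100:412],(400,308),interpolation=2)
def crop(f,im,w=36):
    u,v=proj(f,[520,170,40]).astype(int);return cv2.resize(im[v-27:v+27,u-w:u+w],(400,300),interpolation=2)
c=np.zeros((600,800,3),np.uint8);c[:308,:400]=a;c[:300,400:]=crop("s6",im3);c[300:,400:]=crop("d6",im2)
cv2.imwrite("pics/m6.png",c)
E
```

```text
t 30.62 minus: s -9.47 v -1.95 z 41.24  plus: s 57.53 v -1.64 z 41.37 tilt 0.11 yaw 0.27 roll -0.07 Fuvz [ 5.9 -0.5  2.6] w 25.4 q [0.23 0.69 1.75 0.16 0.95 1.95]
```

View pics/m6.png

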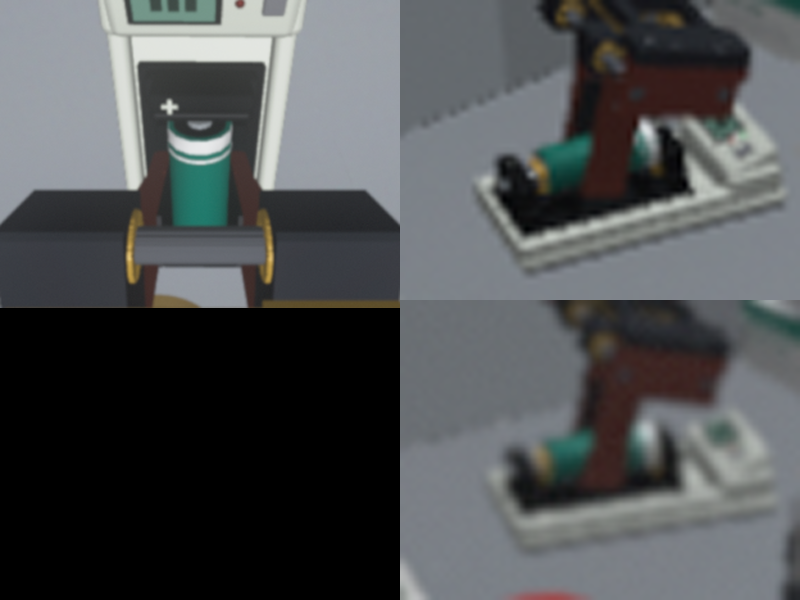

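The picture shows the cell level in the cradle, between the brass spring plate (540,175) and the tower (665,150), and centred in the bay. The side force has dropped to about 0, so I'm letting go.

Call:
carry_out(
  commands=[
    [0.0,0,0.0006,0,0,0],
    [0,0,0,0,0,0],
    [0,0,0,0,0,0],
  ],
  grip=0.6,
)

```text
t: 31.15
ee_pos: [511.3, 172.9, 26.3]
orientation: [-1.762, 0.23, 2.335]
ft_force: [3.5, -0.5, 0.8]
width: 35.2
```

```bash
python3 - <<'E'
from h import *
rep()
E
```

```text
t 31.15 minus: s -11.75 v -2.33 z 40.79  plus: s 55.25 v -2.02 z 40.7 tilt -0.08 yaw 0.26 roll -0.02 Fuvz [3.5 0.4 0.8] w 35.2 q [0.23 0.69 1.75 0.16 0.95 1.95]
```

Call:
carry_out(
  commands=[
    [-0.0005,0,-0.0015,0,0,0],
    [-0.004,0,0,0,0,0],
    [-0.006,0,0,0,0,0],
    [-0.008,0,0,0,0,0],
    [-0.012,0,0,0,0,0],
    [-0.02,0,0,0,0,0],
    [-0.03,0,0,0,0,0],
    [-0.03,0,0,0,0,0],
  ],
)

```text
t: 32.15
ee_pos: [540.0, 164.0, 135.9]
orientation: [-1.753, 0.232, 2.344]
ft_force: [0.2, -0.4, 0.9]
width: 35.1
```

Call:
carry_out(
  commands=[
    [-0.03,0,0,0,5,0],
    [-0.02,0,0,0,6,0],
    [0,0,-0.02,0,5,0],
    [0,0,-0.03,0,0,0],
    [0,0,0,0,0,0],
    [0,0,0,0,0,0],
  ],
)

```text
t: 32.9
ee_pos: [604.2, 147.5, 192.9]
orientation: [-2.094, 0.273, 2.071]
ft_force: [0.0, 0.3, -0.1]
width: 35.2
```

```bash
python3 - <<'E'
from h import *
o=pose();print(o[0],o[2]["ft_force"].round(1),o[2]["t"])
im=grab("wrist","w7");im2=grab("side","d7");im3=grab("scene","s7")
def crop(f,im,w,h,sz):
    u,v=proj(f,[520,170,40]).astype(int);x=min(max(u-w,0),512-2*w);y=min(max(v-h,0),384-2*h);print(f,u,v,x,y);return cv2.resize(im[y:y+2*h,x:x+2*w],sz,interpolation=2)
c=np.zeros((600,800,3),np.uint8);c[:,:400]=crop("w7",im,60,90,(400,600));c[:300,400:]=crop("s7",im3,36,27,(400,300));c[300:,400:]=crop("d7",im2,36,27,(400,300))
cv2.imwrite("pics/m7.png",c)
E
```

```text
[604.23907276 147.47894069 192.85389065] [ 0.   0.3 -0.1] 32.9
w7 256 251 196 161
s7 215 170 179 143
d7 232 177 196 150
```

View pics/m7.png

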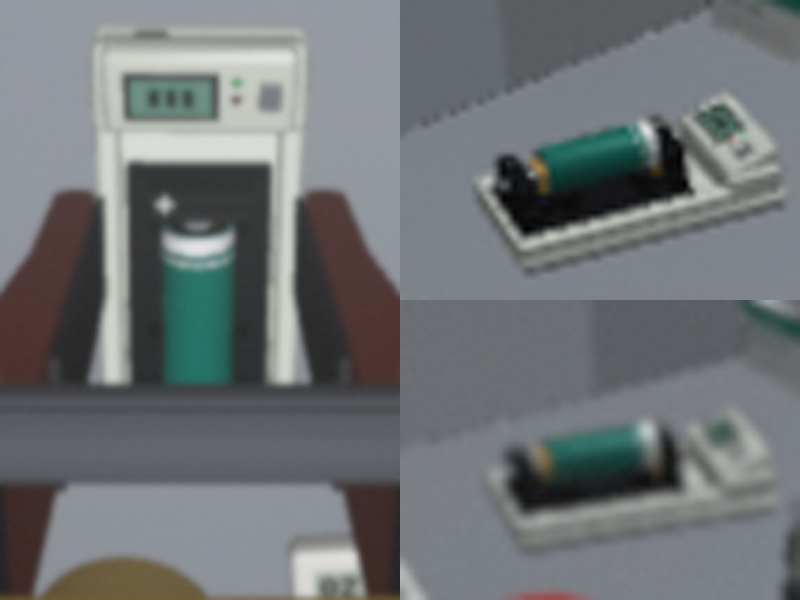

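```bash
python3 - <<'E'
from h import *
def P(s,v,z):return U*(US+s)+V*(VS+v)+np.array([0,0,z])
for v in(0,-1.9):
  for z in(41,44):
    for f,x,y,k in(("s7",179,143,400/72),("d7",196,150,400/72)):
      q=[(proj(f,P(s,v,zz))-[x,y])*k+[400,300*(f=="d7")] for s,zz in((-10,41+13),(55,z+13),(-10,28),(55,z-13))]
      print(v,z,f,np.round(q).tolist())
    q=[(proj("w7",P(55,v+d,z))-[196,161])*(400/120) for d in(-13,13)]+[(proj("w7",P(20,v+d,41))-[196,161])*(400/120) for d in(-13,13)];print("w7",np.round(q).tolist())
for d in(-39,39):print(np.round((proj("w7",P(30,d,22))-[196,161])*(400/120)))
E
```

```text
0 41 s7 [[538.0, 144.0], [647.0, 117.0], [541.0, 184.0], [650.0, 156.0]]
0 41 d7 [[543.0, 441.0], [649.0, 425.0], [546.0, 481.0], [651.0, 464.0]]
w7 [[231.0, 226.0], [159.0, 226.0], [230.0, 315.0], [160.0, 314.0]]
0 44 s7 [[538.0, 144.0], [647.0, 112.0], [541.0, 184.0], [650.0, 152.0]]
0 44 d7 [[543.0, 441.0], [649.0, 420.0], [546.0, 481.0], [651.0, 460.0]]
w7 [[232.0, 229.0], [159.0, 229.0], [230.0, 315.0], [160.0, 314.0]]
-1.9 41 s7 [[539.0, 146.0], [649.0, 118.0], [543.0, 186.0], [651.0, 158.0]]
-1.9 41 d7 [[544.0, 442.0], [650.0, 426.0], [546.0, 482.0], [652.0, 465.0]]
w7 [[237.0, 226.0], [164.0, 226.0], [236.0, 315.0], [165.0, 314.0]]
-1.9 44 s7 [[539.0, 146.0], [648.0, 114.0], [543.0, 186.0], [651.0, 153.0]]
-1.9 44 d7 [[544.0, 442.0], [650.0, 421.0], [546.0, 482.0], [652.0, 461.0]]
w7 [[237.0, 229.0], [164.0, 229.0], [236.0, 315.0], [165.0, 314.0]]
[296. 268.]
[ 95. 268.]
```

```bash
python3 - <<'E'
from h import *
def P(s,v,z):return U*(US+s)+V*(VS-1.5+v)+np.array([0,0,z])
for f in("s7","d7"):
    im=cam(f)[3].astype(int);u,v=proj(f,P(24,0,41)).astype(int)
    m=np.zeros(im.shape[:2]);sub=im[v-15:v+15,u-15:u+15];m[v-15:v+15,u-15:u+15]=(sub[...,1]>sub[...,2]+20)&(sub[...,1]>sub[...,0]+5)
    cols=[x for x in range(u-15,u+15) if m[:,x].sum()>=5];
    mid=[np.nonzero(m[:,x])[0].mean() for x in cols][2:-2];cols=cols[2:-2]
    print(f,"cols",cols[0],cols[-1],"obs",np.polyfit(cols,mid,1)[0].round(3),"mid at centre",round(np.polyval(np.polyfit(cols,mid,1),u),2))
    for t in(0,2,4):
        a=np.radians(t);mk=np.zeros((384*8,512*8),np.uint8)
        pts=[]
        for s in(0,52):
            pts=pts+[proj(f,P(-10+s*np.cos(a)-13*np.sin(a)*np.sin(h),13*np.cos(h),41+s*np.sin(a)+13*np.sin(h)*np.cos(a)))*8+4 for h in np.linspace(0,6.28,40)]
        cv2.fillConvexPoly(mk,cv2.convexHull(np.array(pts,np.float32)).astype(np.int32),1)
        mm=[(np.nonzero(mk[:,int(x*8+4)])[0].mean()-4)/8 for x in cols]
        print(t,np.polyfit(cols,mm,1)[0].round(3),round(np.polyval(np.polyfit(cols,mm,1),u),2))
E
```

```text
s7 cols 208 219 obs -0.299 mid at centre 170.31
0 -0.257 170.23
2 -0.283 169.96
4 -0.308 169.62
d7 cols 227 235 obs -0.117 mid at centre 176.38
0 -0.156 177.52
2 -0.192 177.2
4 -0.226 176.86
```

```bash
python3 - <<'E'
from h import *
print(ctrl.close_job())
E
```

```text
the job is handed in; nothing more can be done
None
```

The cell is in the charger cradle and let go, and the job is handed in. It took about 33 s of the 72 s allowed. No verdict is reported, so the result rests on the checks below.

- **Regrip:** The first grasp ran joint 6 up to its range limit when tilted. I put the cell back in its rest and gripped it again with the tool leaning 16°, which left room for the whole tipping motion.
- **Pressing and tipping:** I felt the spring contact at about 27° tilt and pushed it back to roughly 9–10 N. I then tipped the cell down in small steps, holding about 9–10 N along the bay (peak 10.7 N). The wrist forces while tilted stayed under 11 N, below the 16 N limit.
- **Before release:** The cell measured level at 0.1° tilt, with its axis 41.2–41.4 mm up. The sideways force was near zero and the upward force about 3 N.
- **After retreat:** The wrist view shows the cell centred between the rails. All three cameras show it between the spring contact and the tower, and the tool reads about 0 N.

**What disagreed:**
- **Tilt after release:** My image check was inconclusive. The scene camera suggests about +3° and the side camera about −2°, both near their resolution. I relied on the wrist measurement taken just before release.
- **Bay position:** The bay's middle line was about 1–2 mm off my first camera estimate across the bay. I corrected that by feel on the ribs.
- **Bystanders:** I did not measure the bystanders again. The arm met no unexpected contact force near them.

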